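# Isolate the hob and hold its vent lock open with the key

### The arm

A 7-joint arm with a two-finger parallel gripper is mounted at the origin on a cart in front of the work surface, level with it; the furniture and walls round the work are solid. World frame = base frame: x ahead of the robot, y to its left, z up, the work surface at z = 0. Lengths are in mm, angles in rad, forces in N, time in s.
With the tool pointing down it reaches from about 400 to 850 mm from the base axis. Payload 4.4 kg.
Tool frame: the origin (TCP) lies at the very end of the fingers, on their centre line; the grasp point (between the pads) lies 19 mm behind it (arm.hold_point_z is the distance from the TCP to the grasp point, in mm); z points along the fingers, y is the line along which they close (so a half turn about z gives the same grasp; the last joint's range is limited). The gripper opens to 94 mm and grips with 3 to 60 N. Pads are 16 mm wide; open, the fingers measure 119 mm over their backs; the gripper's body (75 mm by 177 mm) begins 78 mm behind the grasp point.
Start: joints at [-0.066, 0.628, 0.038, 1.517, -0.027, 0.996, -0.02], TCP at [650.014, 0.028, 205.478] pointing down, gripper open.
Joint ranges: [-3.06, 3.06], [-0.37, 2.12], [-1.25, 1.32], [0.18, 2.47], [-1.1, 4.24], [0.23, 1.98], [-2.94, 2.94]. Speed limits (rad/s): [2.57, 2.57, 3.14, 3.14, 3.14, 3.14, 3.14].

### API

Orientations are given as [roll, pitch, yaw] about the fixed x, y, z axes, in that order (R = Rz(yaw) Ry(pitch) Rx(roll)).
In Python, from bench import arm gives the robot as it stands. The module is installed in compiled form; this text tells all that it offers.
- The arm moves only by the tool drive_tool, never from a script. Its argument "series" is a list of rows, each a list of 5 numbers: the shift along the tool's x, y, z in cm, then the turn about the tool's z in rad, then the finger opening in cm, from 0 to 9.4. A call has 1 to 10 rows; each row shifts and turns the commanded pose from where the row before left it, along the tool's axes as they then stand; what a row does not reach is not made up. A row lasts 1/8 s, in which the tool goes at most 62.5 mm and 10.7 degrees, less where a joint would pass 70% of its speed; a pose out of reach is approached as far as the arm can. A call with a gripper value outside its range is refused whole. The fingers move at their own pace and stop on an object; "force" is the grip in N (left out, the last holds). Time passes only in rows, so rows that do not move let the fingers close. It gives the time, the measured TCP pose, the force, the opening and the grip force at its end, in the units of the state.
- arm.get_obs(): the state, without advancing time (a new reading comes with each control period).
- arm.read_camera(name): name is "scene" or "side" or "wrist"; returns a dict with "image" (480x640x3 uint8, red, green, blue), "camera_matrix" (3x3 intrinsics, pixels), "dist" ([k1, k2, p1, p2, k3] as OpenCV has them; the pictures are not rectified), "rvec" (rotation vector, rad) and "tvec" (3), from world to camera coordinates, as OpenCV has them; the wrist camera has in their place "mount" (4x4, takes a point from camera to tool coordinates, whose origin is the TCP and whose axes are the flange's). Camera axes: x right, y down, z forward; pixel columns grow to the right and rows downward; lengths in mm; the calibration is good to about 2 mm. A picture is of the moment at which its call begins: read the wrist's pose just before it. There is no depth.
- arm.sign_off(): hands the job in; it is judged then, once.
The state is a dict: "time": time; "joint_pos": joint angles; "dq": joint speeds; "joint_efforts": joint torques, N m; "tcp_pos": TCP position; "orientation": TCP orientation; "force": force on the tool from outside, world axes, zero at the start; "torque": the same for the moment, N m; "finger_gap": opening from 0.0 (shut) to 1.0 (fully open); "grip_force": force on a finger pad.
Only numpy, scipy, OpenCV 4.12 (cv2) and the standard library are available. Lean on these libraries where they do the work, as an engineer would, in place of code of your own. Each camera call takes 0.05 s, during which the arm holds its last target. There are 200 camera calls.

### The job

Vent the hob's gas line before cleaning. On the grey supply box flip the toggle from on (leaning to the robot's side) right over to off (leaning away); only then take the key from its wooden stand, push it fully down into the lock in the box's steel plate, wiggling it past the sticky pins until its collar sits on the plate, and turn it a quarter turn clockwise seen from above. The lock springs back, so finish while still holding the key down and turned in the gripper; do not disturb the mug and the two jars.

Things in the scene. Friction and masses are not known exactly. Their poses are not given: they have to be found in the camera images.
- supply_box: grey box fixed to the worktop, 140 (its x) x 220 (its y) x 60 mm high. Origin: centre of its underside. Its +x points away from the robot, give or take its yaw. A 64 x 64 mm steel lock plate lies on top, centred 55 mm to its +y (left); the toggle stands 55 mm to its -y (right).
- lock_mouth (a point): centre of the key slot, in the top face of the 8 mm steel plate, 68 mm above the worktop. Axes as the box's: slot 24.5 mm long (y), 9 mm wide (x), chamfered 2 mm; below the plate the lock cylinder has a like slot. The key enters straight down, either way round, 26 mm deep. Two sticky pins drag on it, about 5 to 15 N together, from 10 to 22 mm deep: press on or rock it a little.
- lock (a joint): angle of the lock cylinder, rad: 0 at rest (slot along the box's y), grows clockwise seen from above, stop at 1.57 (quarter turn). A spring turns it back with 0.016 N m at 0 and 0.08 N m at 1.57. The key has about 0.15 rad of play either way in it.
- toggle (a joint): angle of the toggle switch, rad: 0 = on, leaning 0.6 rad to the box's -x (the robot's side); 1.2 = off, leaning 0.6 rad to its +x. It tips over centre at 0.6 and falls by its own weight (0.18 kg) to the nearer end; a push of 1 to 2 N moves it.
- toggle_tip (a point): end of the toggle lever's black grip (20 mm thick, 22 mm long), 56 mm from the hinge; moves with the lever.
- toggle_pivot (a point): hinge of the toggle, 74 mm above the worktop, axis along the box's y; axes as the box's. Its steel cheeks reach 80 mm above the worktop.
- key_head (a point): centre of the upright key's flat black head, 10 mm thick (key x), 30 wide (key y), 32 high. Below it a round steel stem, diameter 8, a flat collar, diameter 16, 5 mm high (underside 31 mm below this point), a neck, diameter 6, 10 mm long, and the bit, 20 mm wide (y), 6 thick (x), 16 long with tapered tip, which ends 57 mm below this point. 60 g.
- key_tip (a point): tip of the key's bit, on the key's axis, 57 mm below the middle of its head; axes as the key's (z up). The key is home when this is 26 mm below the lock mouth and the collar sits on the plate; only then is the bit clear below the plate and free to turn.
- stand_mouth (a point): centre of the top of the wooden key stand, fixed, 80 x 80 x 34 mm high. The key stands upright in its slot, 26 mm deep, collar resting on the top, and must be lifted 26 mm to come out.
- mug: bystander: small green and white mug, 64 x 89 x 48 mm; origin at its underside.
- spice_jar: bystander: slim spice jar with a dark cap, diameter 41 mm, 105 mm high; origin at its underside.
- honey_jar: bystander: squat honey jar with a pale lid, diameter 63 mm, 82 mm high; origin at its underside.
Mind the look-alikes: they are no part of the job. Of the things like the part that bears stand_mouth, leave any that is black; of the rest the larger one is meant.

How it is judged (in metres and radians):
On the way, in this order (a step that is already met when the one before it is completed fails the run):
1. the toggle is flipped over to off while the key is still in its stand (value of joint toggle above 1.05 rad and distance between key_tip and stand_mouth below 0.035 m), for 0.2 s.
2. the key is fully home in the lock, not yet turned (z of key_tip in the frame of lock_mouth below -0.0235 m and horizontal distance between key_head and lock_mouth below 0.006 m and value of joint lock below 0.5 rad), for 0.1 s.
At the end, for the whole second after the job is handed in: The toggle is off (over 1.05 rad), the key is home in the lock (at least 22.5 of 26 mm deep, head within 6 mm of the lock's axis, tilt under 0.15 rad), the lock is turned at least 1.2 rad clockwise, and the fingers still hold the key (over 1 N) through the last second (value of joint toggle above 1.05 rad and value of joint lock above 1.2 rad and z of key_tip in the frame of lock_mouth below -0.0225 m and horizontal distance between key_head and lock_mouth below 0.006 m and angle between key_head's own z axis and vertical below 0.15 rad and contact force between the fingers and key above 1 N); the arm keeps its last pose, push and grip.
It fails at once if the mug is disturbed (distance of mug from where it was at the start of the episode above 0.02 m or angle between mug's own z axis and vertical above 0.4 rad).
It fails at once if the spice jar is disturbed (distance of spice_jar from where it was at the start of the episode above 0.02 m or angle between spice_jar's own z axis and vertical above 0.4 rad).
It fails at once if the honey jar is disturbed (distance of honey_jar from where it was at the start of the episode above 0.02 m or angle between honey_jar's own z axis and vertical above 0.4 rad).
It also fails if it takes over 69 s, if anything falls off the work surface, if the arm or the gripper's body presses on something with over 40 N, if the wrist force passes 120 N, or if a joint passes its speed limit or range.

## Working session

There is one attempt and no reset: what is moved stays moved. The work goes in short steps, Python scripts to look and compute and a tool call to move; the robot and the scene stay as the last step left them, time stands still between calls to the robot, and variables do not carry over. Pictures are saved under pics/ and viewed, at most 10 in all, crops included, and the job is handed in when it is done.

Besides the shell and the picture viewer there is one more tool, called after "Request:" as name(argument=value, ...) on one line, values as JSON. drive_tool: Moves the arm, as the interface text tells. Its arguments: {"type":"object","properties":{"series":{"type":"array","items":{"type":"array","items":{"type":"number"}}},"force":{"type":"number"}},"required":["series"]}

```bash
mkdir -p pics
cat > h.py <<'E'
import numpy as np, cv2
from bench import arm
from scipy.spatial.transform import Rotation as R
def cam(name):
    o=arm.get_obs(); c=arm.read_camera(name)
    K=np.array(c["camera_matrix"],float); d=np.array(c["dist"],float)
    if name=="wrist":
        T=np.eye(4); T[:3,:3]=R.from_euler('xyz',o["orientation"]).as_matrix(); T[:3,3]=o["tcp_pos"]
        M=np.linalg.inv(T@np.array(c["mount"])); Rw,t=M[:3,:3],M[:3,3]
    else:
        Rw=cv2.Rodrigues(np.array(c["rvec"],float))[0]; t=np.array(c["tvec"],float).ravel()
    return c["image"],K,d,Rw,t
def save(im,f): cv2.imwrite(f,np.ascontiguousarray(im[:,:,::-1]))
def toz(C,px,z):
    _,K,d,Rw,t=C
    n=cv2.undistortPoints(np.array(px,float).reshape(-1,1,2),K,d).reshape(-1,2)
    r=np.c_[n,np.ones(len(n))]@Rw; o=-Rw.T@t
    return o+r*((np.broadcast_to(z,len(n))-o[2])/r[:,2])[:,None]
def proj(C,P):
    _,K,d,Rw,t=C
    return cv2.projectPoints(np.array(P,float).reshape(-1,1,3),cv2.Rodrigues(Rw)[0],t,K,d)[0].reshape(-1,2)
E
python3 - <<'E'
from h import *
o=arm.get_obs(); print(o)
for n in("scene","side","wrist"):
    C=cam(n); save(C[0],f"pics/{n}0.png"); np.savez(f"{n}0.npz",*C); print(n,-C[3].T@C[4])
E
```

```text
{'time': 0.0, 'joint_pos': array([-0.06581471,  0.62933388,  0.03844015,  1.51833799, -0.02698258,
        0.9962968 , -0.02002117]), 'dq': array([-2.50650308e-04,  4.06974131e-04,  1.70279056e-03,  7.11174795e-05,
        1.10316986e-04,  8.72134593e-04, -1.00028286e-03]), 'joint_efforts': array([ 1.05774864e-04, -5.49729431e+01,  1.14371493e+00, -1.86633307e+01,
       -5.21096285e-02,  2.37884105e-02,  1.36332897e-04]), 'tcp_pos': array([6.49345275e+02, 3.43520318e-02, 2.04571638e+02]), 'orientation': array([-3.13973499e+00,  3.68586072e-05,  1.57080152e+00]), 'force': array([ 0.1952739 , -0.17144753,  0.02836654]), 'torque': array([-0.01952716,  0.04841406,  0.03734197]), 'grip_force': 0.0, 'finger_gap': 1.0008532511326413}
scene [ 242.22014893 -616.34881922  754.73461754]
side [ 252.29882008 1035.90783763  754.23490857]
wrist [650.10801593  83.57524699 383.99442004]
```

View pics/scene0.png

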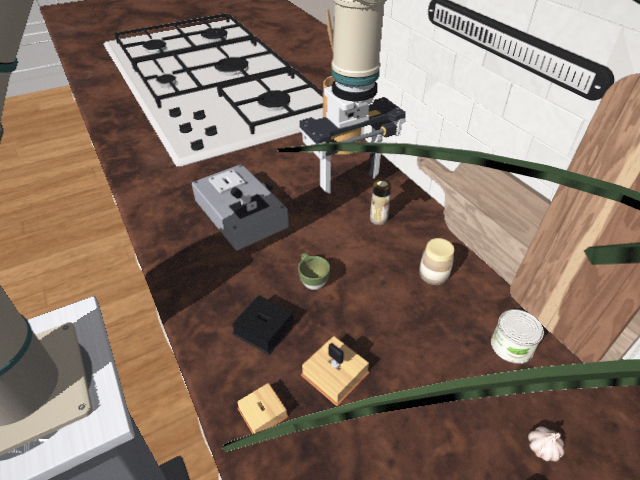

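View pics/side0.png

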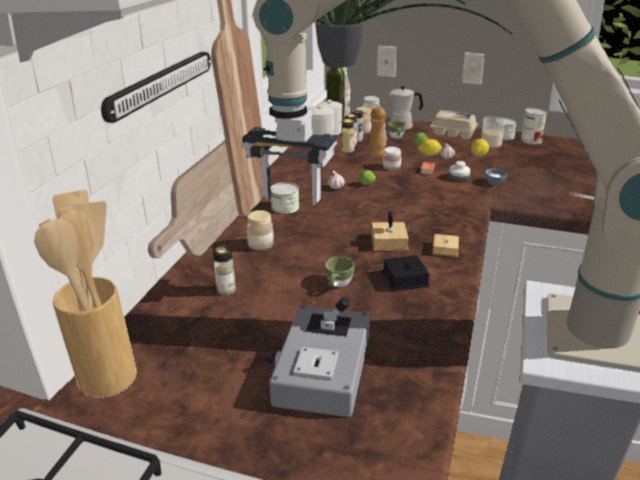

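View pics/wrist0.png

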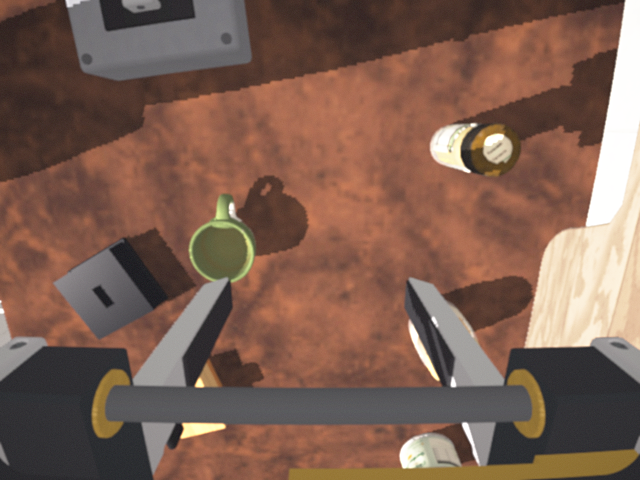

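Candidates for the stand, in the scene picture: a black block at (263,323), a small wooden block at (262,408), and a larger wooden block at (335,370) with the key in it. Black is excluded, and the larger of the remaining two is the one at (335,370). I'll confirm in an enlarged crop, next to the box.

Run:
```python
from h import *
s=cv2.imread("pics/scene0.png"); d=cv2.imread("pics/side0.png")
def cr(im,x,y,w,h,W,H): return cv2.resize(im[y:y+h,x:x+w],(W,H),interpolation=cv2.INTER_CUBIC)
m=np.vstack([np.hstack([cr(s,190,160,100,75*4//3,400,400)[:300*4//3],cr(s,285,325,100,100,400,400)])])
cv2.imwrite("pics/m1.png",m)
m=np.hstack([cr(d,265,290,115,125,460,500),cr(d,360,205,80,50,340,213) if 0 else cv2.copyMakeBorder(cr(d,365,205,50,50,300,300),0,200,0,0,cv2.BORDER_CONSTANT)])
cv2.imwrite("pics/m2.png",m)
```

```text
(no output)
```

View pics/m1.png

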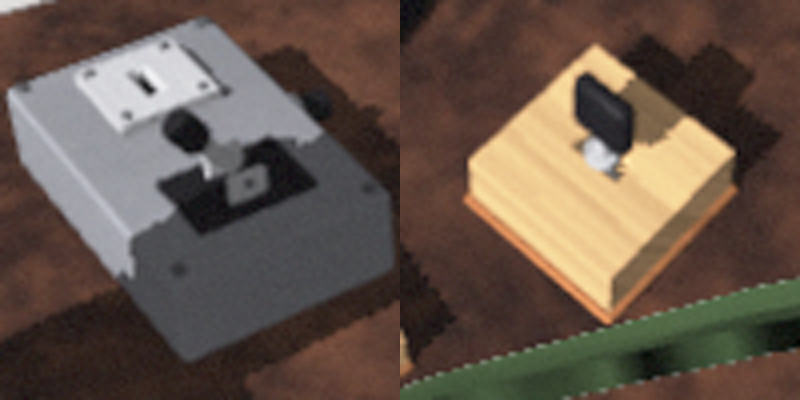

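View pics/m2.png

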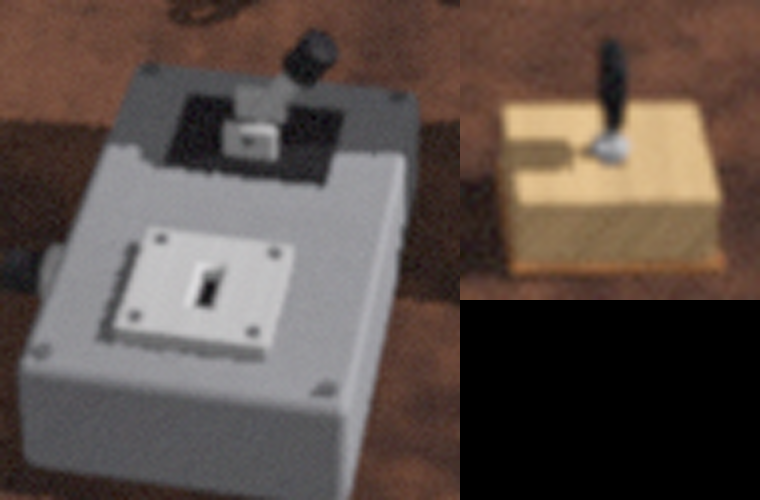

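Run:
```python
from h import *
def L(n): 
    z=np.load(n+"0.npz"); return [z[f"arr_{i}"] for i in range(5)]
S,D=L("scene"),L("side")
s=lambda a:np.array(a,float)/4+[190,160]
k=lambda a:np.array(a,float)/4+[285,325]
d=lambda a:np.array(a,float)/4+[265,290]
e=lambda a:np.array(a,float)/6+[365,205]
np.set_printoptions(precision=1,suppress=True)
print("plate scene",toz(S,s([[147,85],[75,80],[160,42],[222,88],[123,133]]),68))
print("plate side",toz(D,d([[208,290],[148,228],[295,243],[265,348],[113,328]]),68))
print("box top scene",toz(S,s([[10,90],[205,18],[393,197]]),60))
print("pivot side",toz(D,d([[252,128]]),80), "tip",toz(D,d([[312,55]]),74+46))
print("tip scene",toz(S,s([[185,130]]),120))
print("stand scene",toz(S,k([[195,43],[335,155],[212,275],[70,160]]),34))
print("stand side",toz(D,e([[40,103],[240,103],[262,203],[50,203]]),34))
print("head",toz(S,k([[204,112]]),65),toz(D,e([[152,85]]),65))
print("headtop ends scene",toz(S,k([[180,78],[232,105]]),81))
Cs=[toz(S,[[315,270],[380,205],[437,262]],[40,60,50]),toz(D,[[340,272],[225,270],[260,230]],[30,50,50])];print(Cs)
```

```text
plate scene [[495.  299.7  68. ]
 [459.1 325.2  68. ]
 [517.8 337.2  68. ]
 [532.9 275.2  68. ]
 [466.1 262.7  68. ]]
plate side [[496.5 309.3  68. ]
 [533.9 278.6  68. ]
 [469.7 269.6  68. ]
 [463.2 336.3  68. ]
 [527.  343.1  68. ]]
box top scene [[424.2 345.5  60. ]
 [555.2 358.9  60. ]
 [581.1 143.9  60. ]]
pivot side [[506.6 212.5  80. ]] tip [[481.2 203.6 120. ]]
tip scene [[479.1 182.5 120. ]]
stand scene [[ 509.  -184.5   34. ]
 [ 532.6 -262.6   34. ]
 [ 458.7 -284.6   34. ]
 [ 432.6 -210.1   34. ]]
stand side [[ 536.8 -261.6   34. ]
 [ 456.3 -285.7   34. ]
 [ 432.3 -205.6   34. ]
 [ 513.6 -181.4   34. ]]
head [[ 483.6 -234.5   65. ]] [[ 484.6 -233.6   65. ]]
headtop ends scene [[ 477.5 -224.6   81. ]
 [ 489.7 -246.    81. ]]
[array([[ 553.6,  -32.4,   40. ],
       [ 770.1,   55.9,   60. ],
       [ 775.8, -141. ,   50. ]]), array([[ 552. ,  -25.7,   30. ],
       [ 783.4,   67.8,   50. ],
       [ 778.7, -117.8,   50. ]])]
```

The scene crops confirm it: the larger wooden stand, with its centre at about (335,368), holds the black-headed key. The lock is at about (496,304), the box yaw is about 0.12, the pivot is near (510,195) and the stand is near (484,-234). Next I'll move to a point ahead of the toggle and above it, and refine with the wrist camera.

Request:
drive_tool(series=[[2.3, -2.6, 0, 0, 9.4], [2.3, -2.6, 0, 0, 0], [2.3, -2.6, 0, 0, 0], [2.3, -2.6, 0, 0, 0], [2.4, -2.5, 0, 0, 0], [2.4, -2.5, 0, 0, 0], [2.4, -2.6, 0, 0, 0], [2.3, -2.5, 0, 0, 0], [0, 0, 0, -0.12, 0], [0, 0, 0, 0, 0]])

```text
time: 1.4
tcp_pos: [444.8, 187.2, 205.5]
orientation: [-3.142, -0.0, 1.69]
force: [0.2, -0.1, 0.7]
finger_gap: 0.078
grip_force: 0.0
```

Run:
```python
from h import *
o=arm.get_obs(); print(o['tcp_pos'],o['orientation'])
C=cam("wrist"); save(C[0],"pics/wrist1.png"); np.savez("wrist1.npz",*C)
```

```text
[444.79466631 187.24995311 205.49290747] [-3.14153733e+00 -1.25090947e-04  1.69045404e+00]
```

View pics/wrist1.png

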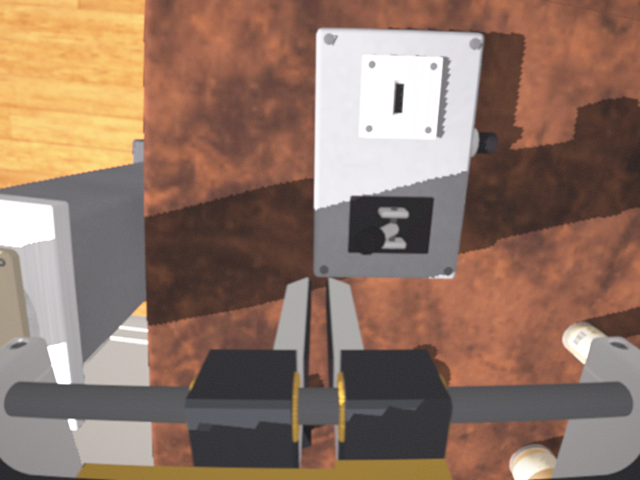

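The wrist view shows the slot at (399,98), the plate corners at (362,55), (443,56), (437,139) and (360,136), the cheeks near (394,226), and the grip at (367,241).

Run:
```python
from h import *
np.set_printoptions(precision=1,suppress=True)
z=np.load("wrist1.npz"); C=[z[f"arr_{i}"] for i in range(5)]
# subpixel: white plate / dark slot
g=cv2.cvtColor(C[0],cv2.COLOR_RGB2GRAY)
ys,xs=np.mgrid[80:118,385:413]; w=np.clip(120-g[80:118,385:413].astype(float),0,None); 
sl=np.array([(xs*w).sum(),(ys*w).sum()])/w.sum(); print(sl)
m=(w>30).astype(np.uint8); print(cv2.minAreaRect(cv2.findNonZero(m)))
P=toz(C,[[362,55],[443,56],[437,139],[360,136],sl],68); print(P, P[:4].mean(0))
pts=toz(C,[[399,83],[398,113]],66);print(pts)
for a,b in((0,1),(3,2)): v=P[b]-P[a];print(np.arctan2(v[1],v[0]))
for a,b in((3,0),(2,1)): v=P[b]-P[a];print(np.arctan2(-v[0],v[1]))
print("box",toz(C,[[318,30],[483,33],[456,278],[314,277]],60))
print("tip",toz(C,[[367,241]],120),"pivot",toz(C,[[394,212],[392,243]],80))
```

```text
[398.3  98.1]
((13.32522201538086, 17.621679306030273), (6.585381031036377, 27.139751434326172), 3.814074993133545)
[[462.6 333.4  68. ]
 [527.6 341.2  68. ]
 [535.6 276.4  68. ]
 [470.2 270.6  68. ]
 [497.1 304.5  68. ]] [499.  305.4  68. ]
[[496.1 316.5  66. ]
 [499.3 293.1  66. ]]
0.12037123912245314
0.0884727147373064
0.12163822155877319
0.12359968977099905
box [[425.1 349.3  60. ]
 [559.4 365.1  60. ]
 [584.2 150.6  60. ]
 [446.8 135.5  60. ]]
tip [[481.4 194.6 120. ]] pivot [[507.4 211.7  80. ]
 [510.6 184.   80. ]]
```

Request:
drive_tool(series=[[0, 0, 3.5, 0, 0], [0, 0, 3.5, 0, 0], [0, 0, 3.2, 0, 0], [0, 1, 0, 0, 0], [0, 1, 0, 0, 0], [0, 1, 0, 0, 0], [0, 1, 0, 0, 0], [0, 1, 0, 0, 0], [0, 1, 0, 0, 0], [0, 0.9, 0, 0, 0]])

```text
time: 2.7
tcp_pos: [513.2, 195.2, 103.3]
orientation: [-3.139, 0.0, 1.691]
force: [-11.2, 0.2, 6.1]
finger_gap: 0.004
grip_force: 6.5
```

Run:
```python
from h import *
C=cam("wrist"); a=cv2.resize(C[0][150:330,250:490],(480,360),interpolation=cv2.INTER_CUBIC)
D=cam("side"); b=cv2.resize(D[0][280:370,280:380],(320,360*80//90*90//80),interpolation=cv2.INTER_CUBIC)
save(np.hstack([a,b]),"pics/t1.png"); print(arm.get_obs()['force'],arm.get_obs()['tcp_pos'])
```

```text
[-2.77224115  0.33297741  4.15524842] [512.78652453 195.20313555 103.26119437]
```

View pics/t1.png

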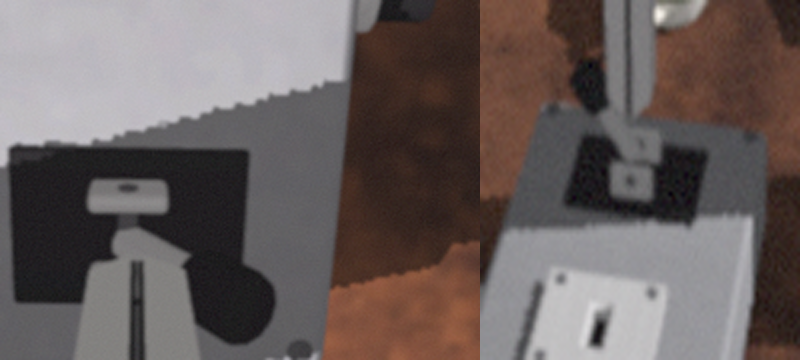

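The toggle now leans away, with its grip at (235,300) in the left half of the crop, so it's off. I'll back off, rise and go to the stand.

Request:
drive_tool(series=[[0, -1, 0, 0, 0], [0, 0, -3, 0, 0], [0, 0, -4, 0, 0], [0, 0, -4, 0, 0], [-2, 0, 0, 0, 5], [-4, -1, 0, 0, 5], [-4, -1, 0, 0, 5], [-4, -1, 0, 0, 5], [-4, -1, 0, 0, 5], [-4, -1, 0, 0, 5]])

```text
time: 4.05
tcp_pos: [478.8, -32.5, 212.5]
orientation: [-3.14, 0.0, 1.69]
force: [1.2, -0.7, 0.1]
finger_gap: 0.53
grip_force: 0.0
```

Request:
drive_tool(series=[[-4, -1, 0, 0, 5], [-4, -1, 0, 0, 5], [-4, -1, 0, 0, 5], [-4, -1, 0, 0, 5], [-4, 0, 0, 0, 5], [-4, 0, 0, 0, 5], [-4, 0, 0, 0, 5], [0, 0, 0, -0.17, 5], [0, 0, 0, 0, 5], [0, 0, 0, 0, 5]])

```text
time: 5.3
tcp_pos: [473.4, -312.6, 212.9]
orientation: [-3.141, -0.001, 1.858]
force: [0.1, 0.6, 0.5]
finger_gap: 0.531
grip_force: 0.0
```

Run:
```python
from h import *
o=arm.get_obs(); print(o['tcp_pos'],o['orientation'],o['joint_pos'])
C=cam("wrist"); save(C[0],"pics/wrist2.png"); np.savez("wrist2.npz",*C)
np.set_printoptions(precision=1,suppress=True)
print(proj(C,[[484,-234,34],[484,-234,65]]))
```

```text
[ 473.42918787 -312.59217303  212.87013543] [-3.14090247e+00 -9.44281855e-04  1.85844507e+00] [ 0.5284964   0.50039079  0.00857724  1.74349605 -0.00543084  0.89889026
  0.8270566 ]
[[352.4 143.6]
 [355.5 144.7]]
```

View pics/wrist2.png

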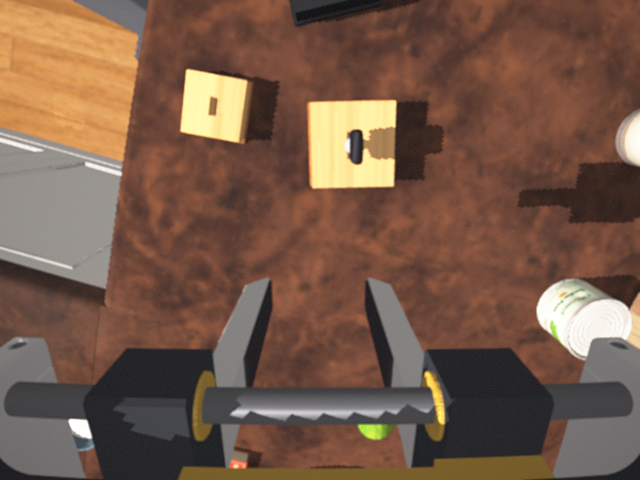

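The stand is at (352,144), aligned with the tool, with the key head at (356,147). The small wooden look-alike is at (215,105). Measuring the head blob more closely.

Run:
```python
from h import *
np.set_printoptions(precision=2,suppress=True)
z=np.load("wrist2.npz"); C=[z[f"arr_{i}"] for i in range(5)]
im=C[0]; x0,y0=330,120
g=cv2.cvtColor(im,cv2.COLOR_RGB2GRAY)[y0:175,x0:385]
m=(g<60).astype(np.uint8); n,l,s,c=cv2.connectedComponentsWithStats(m); i=1+s[1:,4].argmax(); m=(l==i).astype(np.uint8)
r=cv2.minAreaRect(cv2.findNonZero(m)); print(s[i],c[i]+[x0,y0],r)
b=cv2.boxPoints(r)+[x0,y0]; print(b, toz(C,b,81)); print("ctr",toz(C,[c[i]+[x0,y0]],76))
# stand top corners from colour
hsv=cv2.cvtColor(im,cv2.COLOR_RGB2HSV)
P=toz(C,[[307,101],[396,99],[396,187],[311,188]],34); print(P,P.mean(0))
for a,bb in((0,1),(3,2)): v=P[bb]-P[a];print(np.arctan2(v[1],v[0]))
for a,bb in((3,0),(2,1)): v=P[bb]-P[a];print(np.arctan2(-v[0],v[1]))
a=cv2.resize(im[95:195,300:400],(500,500),interpolation=cv2.INTER_CUBIC); save(a,"pics/k.png")
```

```text
[ 20  11  13  32 195] [357.15 145.75] ((26.0, 26.5), (31.0, 12.0), 90.0)
[[350. 131.]
 [362. 131.]
 [362. 162.]
 [350. 162.]] [[ 474.55 -224.75   81.  ]
 [ 484.06 -221.91   81.  ]
 [ 491.97 -245.93   81.  ]
 [ 482.26 -248.82   81.  ]]
ctr [[ 484.44 -234.41   76.  ]]
[[ 431.6  -209.14   34.  ]
 [ 510.6  -183.65   34.  ]
 [ 538.31 -261.42   34.  ]
 [ 457.86 -286.37   34.  ]] [ 484.59 -235.15   34.  ]
0.3121862206704557
0.3007496255308189
0.32779352844019755
0.34227602059719797
```

View pics/k.png

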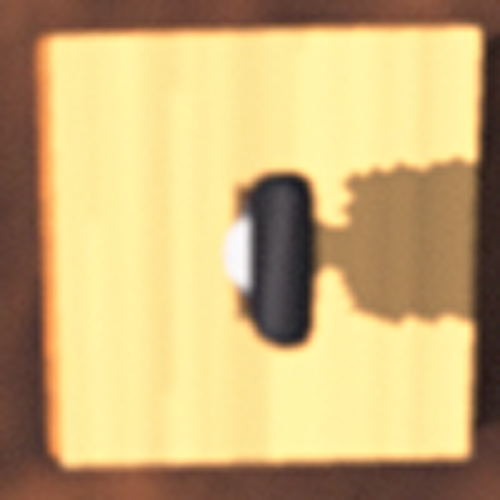

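Request:
drive_tool(series=[[0, 0, 0, -0.03, 5], [3.5, 1.7, 0, 0, 5], [3.57, 1.77, 0, 0, 5], [0, 0, 3.6, 0, 5], [0, 0, 4, 0, 5], [0, 0, 4, 0, 5], [0, 0, 3, 0, 5], [0, 0, 2, 0, 5], [0, 0, 0, 0, 5]])

```text
time: 6.48
tcp_pos: [483.9, -234.3, 46.3]
orientation: [-3.14, -0.002, 1.892]
force: [0.5, 0.3, 1.0]
finger_gap: 0.535
grip_force: 0.0
```

Request:
drive_tool(series=[[0, 0, 0, 0, 0], [0, 0, 0, 0, 0], [0, 0, 0, 0, 0], [0, 0, 0, 0, 0], [0, 0, 0, 0, 0], [0, 0, 0, 0, 0]], force=40)

```text
time: 7.22
tcp_pos: [485.0, -235.2, 47.8]
orientation: [3.141, 0.0, 1.891]
force: [-1.0, 0.7, 2.8]
finger_gap: 0.102
grip_force: 40.0
```

Request:
drive_tool(series=[[0, 0, -1, 0, 0], [0, 0, -1.5, 0, 0], [0, 0, -2, 0, 0], [0, 0, -3.5, 0, 0], [0, 0, -4, 0, 0], [0, 0, -4, 0, 0], [0, 0, 0, 0.1, 0], [0, 0, 0, 0.1, 0], [2, 0.3, 0, 0, 0], [3.4, 0.5, 0, 0, 0]])

```text
time: 8.48
tcp_pos: [486.1, -179.5, 207.9]
orientation: [3.141, -0.0, 1.691]
force: [0.6, 1.3, -1.2]
finger_gap: 0.103
grip_force: 40.0
```

Request:
drive_tool(series=[[4, 0.6, 0, 0, 0], [4, 0.6, 0, 0, 0], [4, 0.6, 0, 0, 0], [4, 0.6, 0, 0, 0], [4, 0.6, 0, 0, 0], [4, 0.6, 0, 0, 0], [4, 0.6, 0, 0, 0], [4, 0.6, 0, 0, 0], [4, 0.6, 0, 0, 0], [4, 0.6, 0, 0, 0]])

```text
time: 9.72
tcp_pos: [496.5, 226.4, 207.9]
orientation: [-3.141, -0.001, 1.694]
force: [0.0, -0.3, -0.2]
finger_gap: 0.103
grip_force: 40.0
```

Request:
drive_tool(series=[[4, 0.6, 0, 0, 0], [3, 0.5, 0, 0, 0], [0, 0, 0, 0, 0], [0, 0, 0, 0, 0]])

```text
time: 10.22
tcp_pos: [499.7, 294.0, 207.5]
orientation: [-3.141, 0.001, 1.692]
force: [0.4, -0.1, -0.6]
finger_gap: 0.105
grip_force: 40.0
```

Run:
```python
from h import *
np.set_printoptions(precision=4,suppress=True)
o=arm.get_obs(); print(o)
for n in("side","scene"):
    C=cam(n); save(C[0],f"pics/{n}2.png"); np.savez(f"{n}2.npz",*C)
    print(n,proj(C,[o['tcp_pos']-[0,0,40],o['tcp_pos'],[498,305,68]]))
```

```text
{'time': 10.225, 'joint_pos': array([-0.5797,  0.524 , -0.0013,  1.7159,  0.0015,  0.9028, -0.4606]), 'dq': array([ 0.0208, -0.0039,  0.0146,  0.0026, -0.0001, -0.0024, -0.0038]), 'joint_efforts': array([ -1.1446, -48.5115,  -0.1167, -17.9526,  -0.1399,  -0.0514,
         0.0007]), 'tcp_pos': array([499.6739, 294.0121, 207.5351]), 'orientation': array([-3.1408,  0.0009,  1.6919]), 'force': array([ 0.4033, -0.1024, -0.596 ]), 'torque': array([-0.0265, -0.0346,  0.0235]), 'grip_force': 39.99756932258606, 'finger_gap': 0.10506779385433103}
side [[317.1713 309.846 ]
 [316.8314 289.6146]
 [316.9355 360.7032]]
scene [[223.6757 146.0544]
 [221.1236 130.3136]
 [227.1418 179.71  ]]
```

Request:
drive_tool(series=[[1.1, 0, 0, 0, 0], [0, 0, 3, 0, 0], [0, 0, 3, 0, 0], [0, 0, 2, 0, 0], [0, 0, 1, 0, 0], [0, 0, 0, 0, 0], [0, 0, 0, 0, 0]])

```text
time: 11.2
tcp_pos: [499.8, 306.0, 118.3]
orientation: [3.14, -0.001, 1.691]
force: [-0.4, -0.6, -0.1]
finger_gap: 0.101
grip_force: 40.0
```

Run:
```python
from h import *
np.set_printoptions(precision=2,suppress=True)
o=arm.get_obs(); print(o['tcp_pos'],o['orientation'],o['force'],o['torque'])
A=[]
for n,(x,y) in dict(side=(292,325),scene=(202,150)).items():
    C=cam(n); np.savez(f"{n}3.npz",*C)
    A.append(cv2.resize(C[0][y:y+50,x:x+50],(400,400),interpolation=cv2.INTER_CUBIC))
    t=o['tcp_pos']
    print(n,(proj(C,[t-[0,0,39.5],t,[498.5,305,68]])-[x,y])*8)
save(np.hstack(A),"pics/ins.png")
```

```text
[499.78 306.   118.33] [ 3.14 -0.    1.69] [-0.41 -0.58 -0.15] [0.02 0.05 0.02]
side [[189.28 248.36]
 [186.36 103.26]
 [197.24 285.17]]
scene [[200.69 204.73]
 [182.52  93.88]
 [202.71 237.2 ]]
```

View pics/ins.png

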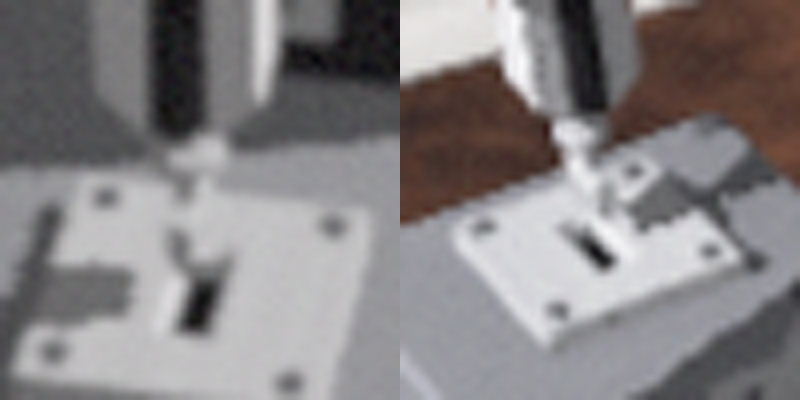

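The side crop shows the key tip at about (205,255), just above the slot at (195,300). The scene crop shows the tip at about (205,205) local, with the slot at (193,245). I'll quantify this by differencing against the clean first pictures.

Run:
```python
from h import *
for n,(x,y,w,h) in dict(side=(308,340,20,28),scene=(215,162,24,26)).items():
    a=np.load(n+"0.npz")["arr_0"]; b=np.load(n+"3.npz")["arr_0"]
    A=cv2.cvtColor(a,cv2.COLOR_RGB2GRAY)[y:y+h,x:x+w].astype(int);B=cv2.cvtColor(b,cv2.COLOR_RGB2GRAY)[y:y+h,x:x+w].astype(int)
    print(n,"cols",x,"..")
    for r in range(h): print(y+r," ".join("%3d"%v for v in B[r]),"|"," ".join("%2d"%(v//4) if abs(v)>15 else " ." for v in (B-A)[r]))
```

```text
side cols 308 ..
340 105 114  89  52  32  26  34  35  50  80 108 123 117 109  97  87  86  82  80  79 | -13 -9 -16 -25 -30 -32 -29 -29 -25 -18 -11 -8 -9 -11 -15 -17 -17 -18 -18 -19
341  94 101  88  70  53  39  41  54  94 110 130 134 113  92  87  85  82  80  78  80 | -14 -13 -16 -20 -25 -28 -27 -25 -14 -10 -6 -4 -10 -15 -17 -17 -18 -19 -19 -19
342  84  90  95  89  80  72  77 100 139 165 170 160 122  88  74  80  81  82  88  86 | -18 -16 -15 -16 -17 -20 -18 -13  .  .  4  . -8 -16 -20 -18 -18 -17 -16 -17
343  78  81  92 103 105 116 125 141 167 184 190 186 143 105  93  94  93 102 111 115 | -19 -18 -16 -12 -12 -9 -7  .  4  8 10  8  . -12 -15 -15 -15 -13 -10 -9
344  85  89 102 104 116 151 168 174 180 188 193 189 161 137 131 133 133 136 142 138 | -17 -16 -12 -12 -9  .  4  6  7  9 10 10  .  . -5 -5 -5 -4  . -5
345 114 120 120 116 119 148 165 172 174 177 182 178 163 150 150 150 147 150 150 150 | -9 -8 -8 -8 -8  .  .  5  5  6  8  6  .  .  .  .  .  .  .  .
346 143 146 139 131 120 129 136 144 155 166 168 165 156 152 153 153 152 152 149 150 |  .  .  . -5 -8 -6  .  .  .  .  5  .  .  .  .  .  .  .  .
[... 6981 characters left out ...]
.  .
184 213 210 214 215 213 213 213 216 217 218 216 202 194 209 217 217 217 215 216 216 216 218 201 185 |  .  .  .  .  .  .  .  .  .  .  .  .  .  .  .  .  .  .  .  .  .  .  .  .
185 219 212 214 215 219 215 215 213 214 214 217 219 217 217 215 215 219 216 216 199 194 179 159 146 |  .  .  .  .  .  .  .  .  .  .  .  .  .  .  .  .  .  .  .  .  .  .  .  .
186 217 214 212 214 215 218 216 212 212 215 218 219 217 218 215 216 215 203 179 159 142 134 136 135 |  .  .  .  .  .  .  .  .  .  .  .  .  .  .  .  .  .  .  .  .  .  .  .  .
187 215 220 213 213 216 202 187 191 209 214 217 217 216 217 203 190 175 159 142 136 131 132 139 142 |  .  .  .  .  .  .  .  .  .  .  .  .  .  .  .  .  .  .  8 13 15 11  6  .
```

The tip and slot agree within about 1–2 mm, inside the chamfer's capture range. I'll lower slowly and watch the force.

Request:
drive_tool(series=[[0, 0, 0.5, 0, 0], [0, 0, 0.4, 0, 0], [0, 0, 0.2, 0, 0], [0, 0, 0.2, 0, 0], [0, 0, 0.2, 0, 0], [0, 0, 0, 0, 0]], force=50)

```text
time: 12.05
tcp_pos: [499.1, 305.5, 102.3]
orientation: [-3.141, 0.0, 1.691]
force: [0.5, -0.4, -1.5]
finger_gap: 0.101
grip_force: 50.0
```

```bash
python3 -c "
from h import *
o=arm.get_obs();print(o['tcp_pos'],o['orientation'],o['force'],o['torque'])"
```

```text
[499.0813514  305.51614759 102.30746918] [-3.14133068e+00  1.11916463e-04  1.69080959e+00] [ 0.49486907 -0.39911756 -1.5241809 ] [-0.0274226  -0.01491085  0.01178502]
```

The key is in the slot with no side load, so I'll press on.

Request:
drive_tool(series=[[0, 0, 0.4, 0, 0], [0, 0, 0.4, 0, 0], [0, 0, 0.3, 0, 0], [0, 0, 0.3, 0, 0], [0, 0, 0.2, 0, 0], [0, 0, 0, 0, 0]])

```text
time: 12.8
tcp_pos: [498.6, 305.6, 86.5]
orientation: [-3.141, -0.0, 1.691]
force: [-1.7, -0.8, 1.3]
finger_gap: 0.098
grip_force: 50.0
```

Request:
drive_tool(series=[[0, 0, 0.2, 0, 0], [0, 0, 0.2, 0.03, 0], [0, 0, 0.1, -0.03, 0], [0, 0, 0, 0, 0]])

```text
time: 13.3
tcp_pos: [499.6, 305.8, 81.7]
orientation: [3.141, -0.001, 1.691]
force: [-1.0, 0.5, 4.3]
finger_gap: 0.102
grip_force: 50.0
```

Run:
```python
from h import *
np.set_printoptions(precision=2,suppress=True)
o=arm.get_obs();print(o['tcp_pos'],o['orientation'],o['force'],o['torque'])
C=cam("side"); x,y=308,342
B=cv2.cvtColor(C[0],cv2.COLOR_RGB2GRAY)[y:y+28,x:x+20]
for r in range(28): print(y+r," ".join("%3d"%v for v in B[r]))
print(proj(C,[[499,305,68],[499,305,73],[499,305,78],[499,305,83]]))
```

```text
[499.58 305.85  81.72] [ 3.14 -0.    1.69] [-1.01  0.52  4.32] [-0.    0.32  0.05]
342 123 121  94  61  39  28  24  23  38  64 107 123 121 122 121 146 194 206 178 120
343 122 118 102  64  27  27  22  19  18  64 111 124 125 126 124 146 195 206 180 129
344 125 120  97  63  29  20  22  28  25  64 109 121 126 123 122 146 196 208 188 152
345 125 120  99  63  35  25  28  33  40  61 107 122 125 119 122 145 196 207 192 163
346 124 121 105  68  33  28  31  39  34  64 106 125 124 124 123 148 197 210 192 167
347 124 122 106  72  33  27  21  36  31  65 109 123 125 124 121 146 193 208 191 166
348 122 121 105  70  40  24  32  37  30  61 111 123 124 125 124 149 194 206 188 163
349 122 121 105  72  39  24  24  36  38  61 107 127 121 123 121 148 197 207 189 167
350 124 121 110  70  30  14  24  36  35  60 110 124 124 122 122 148 197 208 196 185
351 124 123 109  69  37  30  22  31  32  65 106 123 122 122 123 147 196 206 201 193
352 122 121 106  74  32  21  32  28  38  53 100 119 124 121 123 148 194 204 197 193
353 126 121 107  67  31  21  25  32  33  52  97 117 124 123 122 149 195 200 196 192
354 124 1
[... 703 characters left out ...]
166 168 178 189 195 192 193 194 193 193 192
363 103 111 124 121 112 109 114 124 134 138 142 162 185 193 194 195 190 192 192 191
364 112 136 167 166 139 110 103 111 115 112 122 164 188 195 194 194 193 191 190 194
365 148 171 191 198 176 122 100 101  98  88 122 174 192 195 193 193 193 192 192 191
366 184 192 193 201 194 158 133 115 111 109 143 180 194 194 193 192 192 191 193 194
367 193 190 190 195 196 188 182 172 162 159 174 188 194 195 193 192 191 190 191 193
368 190 193 193 192 192 195 194 192 189 189 189 192 194 195 193 191 190 190 191 194
369 190 190 190 192 194 195 193 194 194 192 192 194 191 194 193 191 193 189 192 195
[[316.37 360.59]
 [316.33 358.37]
 [316.29 356.13]
 [316.24 353.88]]
```

Request:
drive_tool(series=[[0, 0, 0.1, 0, 0], [0, 0, 0.1, 0, 0], [0, 0, 0, 0, 0], [0, 0, 0, 0, 0]])

```text
time: 13.85
tcp_pos: [499.6, 305.9, 81.6]
orientation: [3.14, -0.001, 1.691]
force: [-4.7, -1.5, 18.1]
finger_gap: 0.097
grip_force: 50.0
```

Request:
drive_tool(series=[[0, 0, 0.1, 0.05, 0], [0, 0, 0, -0.1, 0], [0, 0, 0, 0.05, 0], [0, 0, 0, 0, 0], [0, 0, 0, 0, 0]])

```text
time: 14.48
tcp_pos: [499.9, 306.0, 81.5]
orientation: [3.139, -0.001, 1.691]
force: [-5.7, -2.6, 24.2]
finger_gap: 0.1
grip_force: 50.0
```

The key is home: solid stop at 24 N with z unchanged. Now the quarter turn clockwise (a positive turn about the downward tool z).

Request:
drive_tool(series=[[0, -0.05, 0, 0.1, 0], [0, 0, 0, 0.15, 0], [0, 0, 0, 0.15, 0], [0, 0, 0, 0.15, 0], [0, 0, 0, 0.15, 0], [0, 0, 0, 0.15, 0], [0, 0, 0, 0.15, 0], [0, 0, 0, 0.15, 0], [0, 0, 0, 0.15, 0], [0, 0, 0, 0, 0]])

```text
time: 15.72
tcp_pos: [499.4, 305.9, 81.5]
orientation: [-3.141, -0.002, 0.39]
force: [-5.7, -2.6, 25.4]
finger_gap: 0.106
grip_force: 50.0
```

```bash
python3 -c "
from h import *
o=arm.get_obs();print(o)"
```

```text
{'time': 15.725, 'joint_pos': array([-0.82212315,  0.7264457 ,  0.36085061,  1.82051112, -0.39193197,
        0.66308429, -1.41377246]), 'dq': array([ 0.0096533 , -0.00013837, -0.01574678, -0.00140461,  0.0124487 ,
       -0.0015013 ,  0.02747595]), 'joint_efforts': array([  0.58624081, -39.13340449,   4.58684877, -11.31493449,
        -0.33729441,  -2.4707441 ,  -0.3175591 ]), 'tcp_pos': array([499.42794505, 305.86251592,  81.51626557]), 'orientation': array([-3.14062134e+00, -2.11698127e-03,  3.89836372e-01]), 'force': array([-5.68490615, -2.57217595, 25.36241865]), 'torque': array([-0.58418032,  1.64924235,  0.08542514]), 'grip_force': 50.010568499565125, 'finger_gap': 0.10602912732602589}
```

Request:
drive_tool(series=[[0, 0, 0, 0.12, 0], [0, 0, 0, 0.12, 0], [0, 0, 0, 0.08, 0], [0, 0, 0, 0, 0], [0, 0, 0, 0, 0], [0, 0, 0, 0, 0]])

```text
time: 16.48
tcp_pos: [499.5, 306.1, 81.5]
orientation: [-3.139, -0.002, 0.071]
force: [-6.0, -2.2, 24.7]
finger_gap: 0.103
grip_force: 50.0
```

Run:
```python
from h import *
np.set_printoptions(precision=3,suppress=True)
o=arm.get_obs();print(o['tcp_pos'],o['orientation'],o['force'],o['torque'],o['grip_force'])
# toggle: black grip at off vs earlier off picture
a=np.load("side3.npz")["arr_0"]; C=cam("side"); b=C[0]
p=proj(C,[[511+31,196+4,120],[511-31,196-4,120]]).astype(int); print(p)
for x,y in p: print(a[y-2:y+3,x-2:x+3].mean(),b[y-2:y+3,x-2:x+3].mean())
```

```text
[499.462 306.106  81.527] [-3.139 -0.002  0.071] [-5.968 -2.183 24.677] [-0.363  1.606  0.068] 50.01559138298035
[[311 296]
 [345 300]]
81.41333333333333 124.16
68.29333333333334 68.46666666666667
```

```bash
python3 -c "
from bench import arm
print(arm.sign_off())"
```

```text
the job is handed in; nothing more can be done
None
```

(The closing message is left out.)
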